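# Set a copper tube for brazing and hold the heat shields at their marks

### The arm

A 7-joint arm with a two-finger parallel gripper is mounted at the origin on the work surface. World frame = base frame: x ahead of the robot, y to its left, z up, the work surface at z = 0. Lengths are in mm, angles in rad, forces in N, time in s.
With the tool pointing down it reaches from about 425 to 875 mm from the base axis. Payload 4.7 kg.
Tool frame: the origin (TCP) lies on the centre line of the jaws, within the pads' length; the fingertips stand env.finger_overhang ahead of it and the grasp point (between the pads) lies 2 mm behind it (env.finger_overhang is the distance from the TCP to the fingertips, in mm); z points along the fingers, y is the direction in which the jaws open and shut (so a half turn about z gives the same grasp; the last joint's range is limited). The gripper opens to 87 mm and grips with 3 to 60 N. Pads are 19 mm wide; open, the fingers measure 117 mm over their backs; the gripper's body (75 mm by 190 mm) begins 51 mm behind the grasp point.
Start: joints at [1.275, 0.321, -0.07, 1.45, 0.023, 1.371, -0.057], TCP at [198.145, -619.082, 239.587] pointing down, gripper open.
Joint ranges: [-2.86, 2.86], [-0.3, 2.09], [-1.38, 1.24], [0.06, 2.45], [-1.56, 4.7], [0.09, 2.05], [-2.69, 2.69]. Speed limits (rad/s): [2.57, 2.57, 3.14, 3.14, 3.14, 3.14, 3.14].

### API

Orientations are given as a unit quaternion [x, y, z, w].
In Python, from bench import telemetry, grab_frame, env gives the robot as it stands.
- The arm moves only by the tool carry_out, never from a script. Its argument "commands" is one flat list of numbers, 7 for each row, row after row: the finger opening in m, from 0 to 0.087, then the shift along the tool's x, y, z in m, then the turn, a rotation vector about the tool's x, y, z in rad. In form: [claw, dx, dy, dz, ax, ay, az, claw, dx, dy, dz, ax, ay, az, ...]. A call has 1 to 5 rows; each row shifts and turns the pose as measured when the row begins, along the tool's axes as they then stand; what a row does not reach is not made up. A row lasts 1/12 s, in which the tool goes at most 41.7 mm and 7.16 degrees, less where a joint would pass 70% of its speed; a pose out of reach is approached as far as the arm can. A call with a gripper value outside its range is refused whole. The fingers move at their own pace and stop on an object; "grip_force" is the grip in N (left out, the last holds). Time passes only in rows, so rows that do not move let the fingers close. It gives the time, the measured TCP pose, the force and the opening at its end, in the units of the state.
- telemetry.sense(): the state, without advancing time (a new reading comes with each control period).
- grab_frame(name): name is "scene" or "top"; returns a dict with "color" (400x640x3 uint8, blue, green, red), "fx", "fy", "cx", "cy" (pixels), "R" (3x3) and "t" (3): a world point X has camera coordinates R X + t. Camera axes: x right, y down, z forward; pixel columns grow to the right and rows downward; lengths in mm; the calibration is good to about 2 mm. A picture is of the moment at which its call begins. There is no depth.
- env.close_job(): hands the job in, once; it reports no verdict.
The state is a dict: "clock": time; "joint_pos": joint angles; "qvel": joint speeds; "joint_efforts": joint torques, N m; "position": TCP position; "orientation": TCP orientation; "ft_force": force on the tool from outside, world axes, zero at the start; "wrist_torque": the same for the moment, N m; "gripper_width": opening from 0.0 (shut) to 1.0 (fully open).
Only numpy, scipy, OpenCV 4.12 (cv2) and the standard library are available. Lean on these libraries where they do the work, as an engineer would, in place of code of your own. Each camera call takes 0.05 s, during which the arm holds its last target. There are 200 camera calls.

### The job

Lay the tall copper tube on its side in the jig's two V cradles without dropping it, overhanging both alike with one end between the shields of the sprung tweezers, and let go of it. Then squeeze the tweezers by their ribbed grips until the shields' inner faces stand over the two scribed lines (a 36 mm gap), and finish while still holding that gap steady: do not let go. Never press the tweezers on the tube, and leave the other things where they are.

Things in the scene. Friction and masses are not known exactly. Their poses are not given: they have to be found in the camera images.
- jig: brazing jig fixed to the bench at a new place and turn each time: grey base plate 90 (x) x 370 (y) x 10 mm. Origin: centre of its underside, at bench height; z up; y is the length of both the cradled tube and the tweezers. Cradles at the -y end; the tweezers' post (58 x 30 mm, 88 mm high) at the +y end, y = +155. Nothing between them is over 85 mm high.
- cradle (a point): where the middle of the laid tube's axis belongs: jig x 0, y -95, height 65 mm; axes as the jig's. Two steel V cradles (10 mm thick along y, 90-degree V, 55 mm wide, tops at height 70 mm) stand 40 mm to either side of it along y; the 70 mm between them is free down to the base plate (height 10 mm).
- marks (a point): point midway between the scribed lines, at the shields' mid-height: jig x 0, y -33, height 65 mm; axes as the jig's. The pale lines run along y at x = +18 and x = -18 mm, on a dark plate 104 (x) x 60 (y) mm with its top at height 43 mm, 4 mm below the shields; the lines show beyond the shields on the post's side.
- grips (a point): point midway between the ribbed finger grips: jig x 0, y +40, height 65 mm; axes as the jig's. Grips: blocks 30 (y) x 18 mm high, squeezed along x from above. Over their outer faces about 44 mm open, 28 to 30 mm with the shields at the lines; the shield gap changes 1.66 times as much as this width. Free 50 mm outside each and down to height 10 mm.
- blade_far: the tweezers' blade on the jig's +x side: steel, 12 mm high, hinged about the vertical at this origin (jig x +10, y +150, height 65 mm), 183 mm long to its shield. A spring holds it open: 1 N at the finger grip when open, 4 N at the lines. The blades move independently, so squeeze both about the middle.
- blade_near: the same blade on the jig's -x side, mirror image (hinge at jig x -10, y +150, height 65 mm).
- tip_far (a point): centre of the inner face of the shield at the tip of blade_far: plain aluminium plate 3 x 22 (y) x 36 mm high, jig x about +30 when open, +18 when over its line; moves with the blade.
- tip_near (a point): centre of the inner face of the shield at the tip of blade_near, the mirror image: jig x about -30 when open, -18 when over its line. The gap is the distance between the two tips: about 60 mm open.
- tube_center (a point): centre, half-way along, of the copper tube: 28 mm in diameter, 140 mm long, about 130 g, the same at both ends. It starts upright on the bench (centre at height 70 mm); z runs along its axis.
- tube: the same tube; origin at the centre of the end it stands on, z along its axis to the other end.
- offcut: short copper offcut, upright, 36 mm in diameter, 50 mm high: bystander; it and the tube may have swapped places.
- brush: wire brush with a wooden back, 230 x 34 x 42 mm, lying to the left: bystander. Origin of this and the following: centre of the underside.
- flux_jar: small jar, 64 mm in diameter, 70 mm high, to the right: bystander.
- angle: piece of angle steel, 60 x 46 x 45 mm, to the right: bystander.
- flange: steel flange ring lying flat, 84 mm in diameter, 12 mm high, between the tube and the offcut: bystander.
Things that resemble listed ones, but are neither listed nor needed, are in the scene too. Of the things that look like the tube, take the one that is farthest from the robot's base at the start.

How it is judged (in metres and radians):
On the way, in this order (a step that is already met when the one before it is completed fails the run):
1. the tube lies at rest in both V cradles, centred, let go (x of tube_center in the frame of cradle between -0.004 and 0.004 m and y of tube_center in the frame of cradle between -0.015 and 0.015 m and z of tube_center in the frame of cradle between -0.004 and 0.004 m and angle between the z axis of tube and the y axis of jig, either way round below 0.07 rad and contact force between the fingers and tube below 0.05 N and linear speed of tube below 0.03 m/s), for 0.3 s.
2. the tweezers are held by their grips with the shields at the lines (all of step 1 and distance between tip_far and tip_near between 0.0335 and 0.0385 m and x of tip_far in the frame of marks between 0.013 and 0.023 m and x of tip_near in the frame of marks between -0.023 and -0.013 m and contact force between the fingers and blade_far above 1 N and contact force between the fingers and blade_near above 1 N and contact force between each of blade_far, blade_near and tube below 0.1 N), for 1 s.
At the end, for the whole second after the job is handed in: Tube at rest in both cradles, not held (centre within 15 mm lengthwise, 4 mm crosswise and in height, axis within 0.07 rad); robot still holds both blades (over 1 N each), gap 36 +-2.5 mm, each shield within 5 mm of its line, clear of the tube, for the last second (all of step 2); the arm keeps its last pose, push and grip.
It fails at once if the tube is dropped or knocked over (falls freely faster than 0.7 m/s) (linear speed of tube above 0.7 m/s and contact force between the fingers and tube below 0.05 N).
It fails at once if a shield or blade of the tweezers is pressed on the tube with over 3 N (contact force between any of blade_far, blade_near and tube above 3 N).
It fails at once if a bystander is moved by more than 25 mm (distance of any of offcut, brush, flux_jar, angle, flange from where it was at the start of the episode above 0.025 m).
It also fails if it takes over 64 s, if anything falls off the work surface, if the arm or the gripper's body presses on something with over 40 N, if the wrist force passes 120 N, or if a joint passes its speed limit or range.

## Working session

There is one attempt and no reset: what is moved stays moved. The work goes in short steps, Python scripts to look and compute and a tool call to move; the robot and the scene stay as the last step left them, time stands still between calls to the robot, and variables do not carry over. Pictures are saved under pics/ and viewed, about 8 in all and at most 12, crops included, and the job is handed in when it is done.

Besides the shell and the picture viewer there is one more tool, called after ">>>" as name(argument=value, ...) on one line, values as JSON. carry_out: Moves the arm, as the interface text tells. Its arguments: {"type":"object","properties":{"commands":{"type":"array","items":{"type":"number"}},"grip_force":{"type":"number"}},"required":["commands"]}

```bash
ls; mkdir -p pics
python3 - <<'E'
from bench import telemetry, grab_frame, env
import cv2,numpy as np
s=telemetry.sense(); print({k:np.round(v,3) for k,v in s.items()}, env.finger_overhang)
for n in("scene","top"):
    f=grab_frame(n); cv2.imwrite(f"pics/{n}0.png",f["color"]); print(n,f["fx"],f["fy"],f["cx"],f["cy"],np.round(f["R"],4).tolist(),np.round(f["t"],1).tolist(), np.round(-np.array(f["R"]).T@np.array(f["t"]),1))
E
```

```text
pics
{'clock': np.float64(0.0), 'joint_pos': array([ 1.275,  0.322, -0.07 ,  1.452,  0.023,  1.371, -0.057]), 'qvel': array([-0.002,  0.   , -0.001,  0.   , -0.001, -0.   ,  0.   ]), 'joint_efforts': array([ 1.0000e-03, -4.9128e+01, -4.0300e-01, -3.1254e+01, -6.4000e-02,
        4.4000e-02,  0.0000e+00]), 'position': array([ 197.946, -618.582,  238.45 ]), 'orientation': array([ 0.988,  0.154, -0.   , -0.001]), 'ft_force': array([-0.413,  0.295,  0.149]), 'wrist_torque': array([0.008, 0.032, 0.005]), 'gripper_width': np.float64(0.999)} 17.0
scene 432.1973999491277 432.1973999491277 318.73629789946585 196.0857242482643 [[0.861, 0.5086, -0.0015], [0.3763, -0.6391, -0.6708], [-0.3421, 0.577, -0.7416]] [-436.3, -131.6, 1232.3] [ 846.8 -573.3  825. ]
top 404.6953342284685 404.6953342284685 312.1063456971285 201.3210370494773 [[0.0111, -0.9999, 0.0039], [-0.9787, -0.0117, -0.2051], [0.2051, -0.0015, -0.9787]] [16.5, 525.3, 1018.6] [ 305.    24.2 1104.6]
```

View pics/scene0.png

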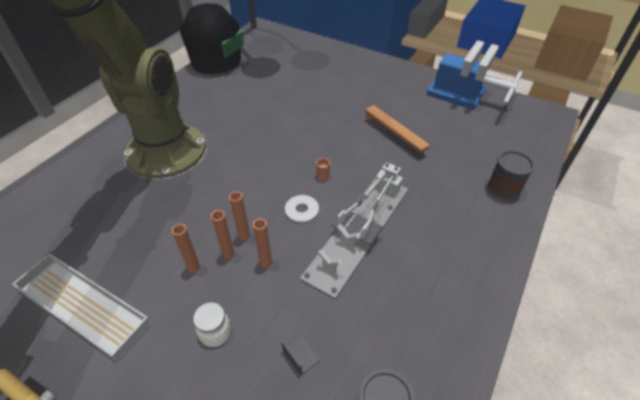

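View pics/top0.png

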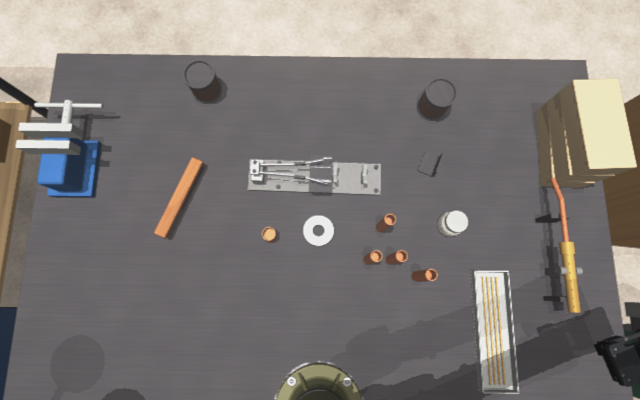

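```bash
cat > h.py <<'E'
import numpy as np, cv2
from bench import telemetry, grab_frame, env
def P(f):
    return np.array([[f["fx"],0,f["cx"]],[0,f["fy"],f["cy"]],[0,0,1]])@np.c_[np.array(f["R"]),np.array(f["t"])]
def tri(f1,p1,f2,p2):
    X=cv2.triangulatePoints(P(f1),P(f2),np.array(p1,float).reshape(2,1),np.array(p2,float).reshape(2,1))[:,0]; X=X[:3]/X[3]
    return X,[np.round(proj(f,X)-p,1) for f,p in((f1,p1),(f2,p2))]
def proj(f,X):
    q=P(f)@np.r_[X,1]; return q[:2]/q[2]
def ray(f,p,z):
    R=np.array(f["R"]);c=-R.T@np.array(f["t"])
    d=R.T@np.array([(p[0]-f["cx"])/f["fx"],(p[1]-f["cy"])/f["fy"],1]); return c+d*(z-c[2])/d[2]
def crop(f,r,k,name):
    c0,r0,c1,r1=r; cv2.imwrite(name,cv2.resize(f["color"][r0:r1,c0:c1],None,fx=k,fy=k,interpolation=cv2.INTER_CUBIC))
E
python3 - <<'E'
from h import *
crop(grab_frame("top"),(240,145,440,290),4,"pics/topc.png")
crop(grab_frame("scene"),(215,150,415,300),4,"pics/scenec.png")
E
```

```text
(no output)
```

View pics/topc.png

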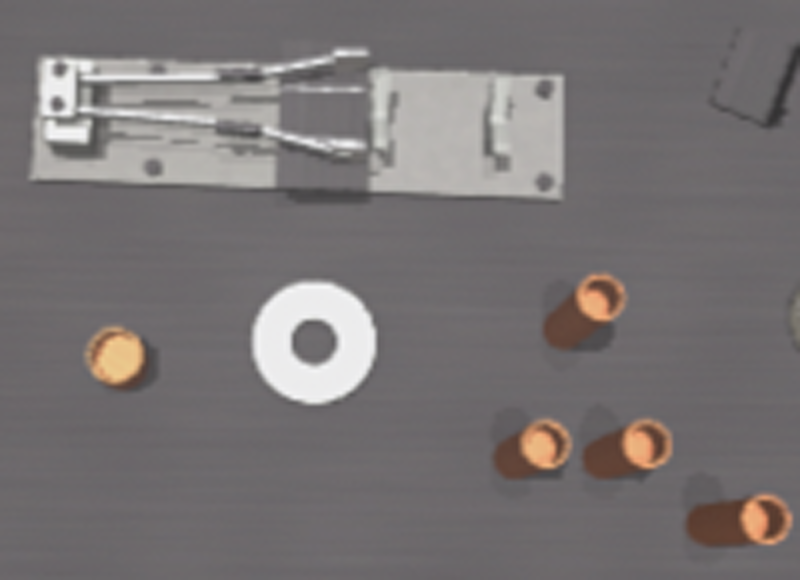

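View pics/scenec.png

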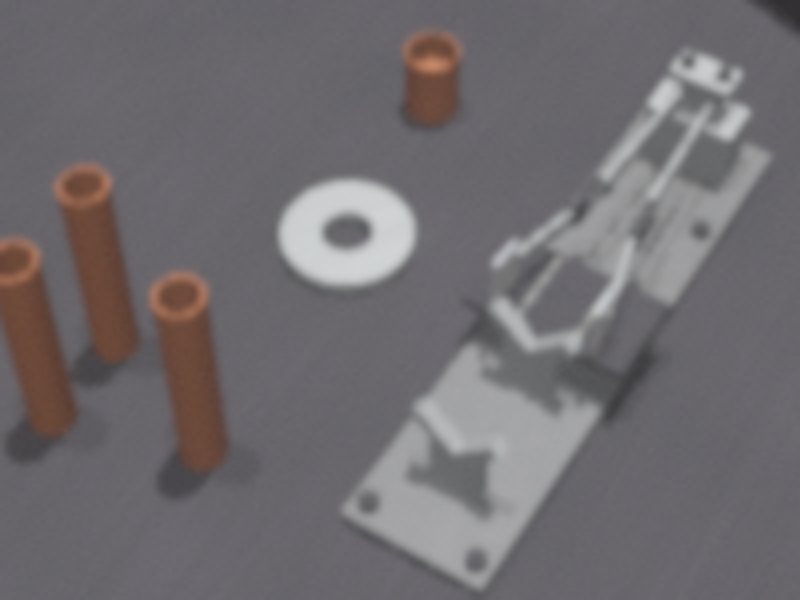

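```bash
cat > a.py <<'E'
from h import *
from scipy.optimize import least_squares
ft=grab_frame("top");fs=grab_frame("scene")
T=lambda u,v:np.array([240+(u+.5)/4-.5,145+(v+.5)/4-.5])
S=lambda u,v:np.array([215+(u+.5)/4-.5,150+(v+.5)/4-.5])
# jig: +y end is left in top; jig +x = up in top?
C=np.array([[45,185,10],[45,-185,10],[-45,-185,10],[-45,185,10.]])
obs=[(ft,0,T(38,57)),(ft,1,T(564,75)),(ft,2,T(562,200)),(ft,3,T(30,180)),(fs,2,S(343,512)),(fs,1,S(482,585)),(fs,0,S(772,153))]
def X(p,c):
    cs,sn=np.cos(p[2]),np.sin(p[2]); return np.array([p[0]+cs*c[0]-sn*c[1],p[1]+sn*c[0]+cs*c[1],c[2]+p[3]])
r=least_squares(lambda p:np.concatenate([proj(f,X(p,C[i]))-o for f,i,o in obs]),[540,0,0,0])
p=r.x;print("jig",p,np.round(r.fun,1))
for n,c in dict(cradle=[0,-95,65],marks=[0,-33,65],grips=[0,40,65]).items(): print(n,X(p,np.array(c)))
a,e=tri(ft,T(601,298),fs,S(180,297));print("tube top",a,e,np.hypot(*a[:2]))
print("tri corner",tri(ft,T(564,75),fs,S(482,585))[0],tri(ft,T(562,200),fs,S(343,512))[0])
print("post top screws", tri(ft,T(60,70),fs,S(723,73)),tri(ft,T(57,103),fs,S(690,60)))
for nm,f in(("T",ft),("S",fs)):
    im=cv2.resize(f["color"],None,fx=4,fy=4,interpolation=cv2.INTER_CUBIC)
    L=[[(45,185,10),(45,-185,10),(-45,-185,10),(-45,185,10),(45,185,10)]]
    L+=[[(27.5,y,70),(0,y,44),(-27.5,y,70)] for y in(-140,-130,-60,-50)]
    L+=[[(s*18,-63,43),(s*18,-3,43)] for s in(1,-1)]+[[(s*22,25,65),(s*22,55,65)] for s in(1,-1)]
    for l in L: cv2.polylines(im,[np.int32([4*proj(f,X(p,np.array(c,float))) for c in l])],False,(0,0,255) ,1)
    for z in(140.,0.): 
      cc=[4*proj(f,np.array([a[0]+14*np.cos(t),a[1]+14*np.sin(t),z])) for t in np.linspace(0,6.3,30)]
      cv2.polylines(im,[np.int32(cc)],False,(0,255,0),1)
    o=(240*4,145*4) if nm=="T" else(215*4,150*4)
    cv2.imwrite(f"pics/ov{nm}.png",im[o[1]:o[1]+600,o[0]:o[0]+800])
a=cv2.imread("pics/ovT.png")[20:320,:640];b=cv2.imread("pics/ovS.png")[20:,130:]
cv2.imwrite("pics/ov.png",cv2.resize(np.vstack([a,b[:,:640]]),None,fx=.68,fy=.68,interpolation=cv2.INTER_AREA))
E
python3 a.py
```

```text
jig [ 6.05410360e+02  1.80258107e+01 -2.30449341e-02  1.38522391e+00] [-0.2 -0.1 -0.5 -0.2  0.  -0.3 -0.3  0.2 -0.9 -0.4  0.1  1.   0.2 -0.3]
cradle [603.22128532 -76.9489646   66.38522391]
marks [604.64994478 -14.96542701  66.38522391]
grips [606.33207607  58.01518983  66.38522391]
tube top [ 465.76620522 -165.64457688  139.09381196] [array([-0.1, -0.1]), array([-0.1,  0. ])] 494.34429679471566
tri corner [ 645.16308237 -168.2438761    14.87425316] [ 556.80466972 -165.38118085    9.21543889]
post top screws (array([621.00548369, 174.22601094,  88.78330784]), [array([-0. , -0.1]), array([-0.1,  0. ])]) (array([598.70091941, 175.32569275,  88.04071224]), [array([-0., -0.]), array([-0.,  0.])])
```

View pics/ov.png

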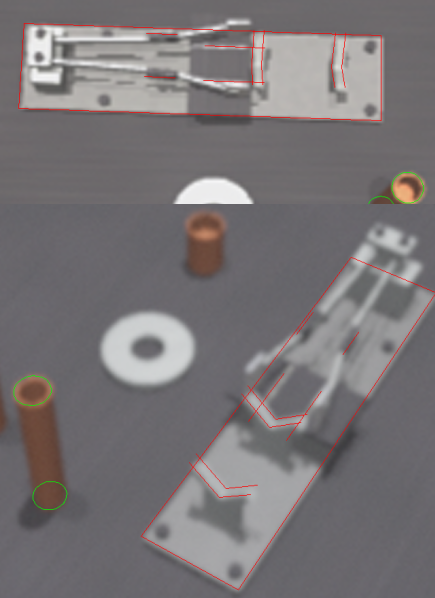

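```bash
cat > m.py <<'E'
from h import *
from scipy.linalg import logm,expm
from scipy.spatial.transform import Rotation as Ro
def Rt(az,tilt,jaw):
    """tool z tilted 'tilt' deg from down toward azimuth az; jaw axis (tool y) horizontal along azimuth jaw (perp. to az)"""
    a,t,j=np.radians([az,tilt,jaw]); z=np.array([np.cos(a)*np.sin(t),np.sin(a)*np.sin(t),-np.cos(t)]); y=np.array([np.cos(j),np.sin(j),0])
    return np.c_[np.cross(y,z),y,z]
def state():
    s=telemetry.sense(); T=np.eye(4);T[:3,:3]=Ro.from_quat(s["orientation"]).as_matrix();T[:3,3]=s["position"]
    print("t",round(float(s["clock"]),2),"pos",np.round(s["position"],1),"R",np.round(T[:3,:3],3).tolist(),"j",np.round(s["joint_pos"],2),"F",np.round(s["ft_force"],1),"w",round(float(s["gripper_width"])*87,1)); return T
def plan(T,p,R,n=None):
    G=np.eye(4);G[:3,:3]=R;G[:3,3]=p; D=np.linalg.inv(T)@G
    L=np.real(logm(D)); ang=np.degrees(np.linalg.norm(Ro.from_matrix(D[:3,:3]).as_rotvec()))
    if n is None: n=int(max(np.ceil(ang/6.5),np.ceil(np.linalg.norm(D[:3,3])/36),1))
    E=expm(L/n); print(n,"rows of",np.round(np.r_[E[:3,3]/1000,Ro.from_matrix(E[:3,:3]).as_rotvec()],4).tolist(),"tot",np.round(D[:3,3],1),round(ang,1)); return G
E
python3 - <<'E'
from m import *
T=state()
T=plan(T,[466,-166,320],Rt(-108,0,-18))
T=plan(T,[466,-166,320],Rt(-108,60,-18))
T=plan(T,[466,-166,82],Rt(-108,60,-18))
E
```

```text
t 0.3 pos [ 198.1 -618.9  239.2] R [[0.952, 0.305, -0.0], [0.305, -0.952, 0.001], [-0.0, -0.001, -1.0]] j [ 1.28  0.32 -0.07  1.45  0.02  1.37 -0.06] F [-1.1 -0.5 -1.1] w 87.5
15 rows of [0.035, -0.0102, -0.0054, -0.0, -0.0, -0.0631] tot [ 393.2 -349.7  -80.6] 54.2
10 rows of [-0.0, -0.0, 0.0, 0.0, -0.1047, 0.0] tot [-0. -0.  0.] 60.0
7 rows of [0.0294, -0.0, 0.017, 0.0, -0.0, 0.0] tot [206.1  -0.  119. ] 0.0
```

>>> carry_out(commands=[0.087,0.035,-0.0102,-0.0054,0,0,-0.063,0.087,0.035,-0.0102,-0.0054,0,0,-0.063,0.087,0.035,-0.0102,-0.0054,0,0,-0.063,0.087,0.035,-0.0102,-0.0054,0,0,-0.063,0.087,0.035,-0.0102,-0.0054,0,0,-0.063])

```text
clock: 0.72
position: [327.3, -503.1, 262.9]
orientation: [0.953, 0.303, -0.004, -0.001]
ft_force: [0.8, -0.2, 0.5]
gripper_width: 1.001
```

>>> carry_out(commands=[0.087,0.035,-0.0102,-0.0054,0,0,-0.063,0.087,0.035,-0.0102,-0.0054,0,0,-0.063,0.087,0.035,-0.0102,-0.0054,0,0,-0.063,0.087,0.035,-0.0102,-0.0054,0,0,-0.063,0.087,0.035,-0.0102,-0.0054,0,0,-0.063])

```text
clock: 1.13
position: [426.2, -339.6, 290.0]
orientation: [0.89, 0.456, -0.003, -0.001]
ft_force: [0.7, 0.3, 0.1]
gripper_width: 0.998
```

>>> carry_out(commands=[0.087,0.035,-0.0102,-0.0054,0,0,-0.063,0.087,0.035,-0.0102,-0.0054,0,0,-0.063,0.087,0.035,-0.0102,-0.0054,0,0,-0.063,0.087,0.035,-0.0102,-0.0054,0,0,-0.063,0.087,0.035,-0.0102,-0.0054,0,0,-0.063])

```text
clock: 1.55
position: [466.4, -152.0, 317.9]
orientation: [0.802, 0.598, -0.002, -0.001]
ft_force: [1.1, 0.3, 0.5]
gripper_width: 1.004
```

Run:
```python
from m import *
T=state()
T=plan(T,[466,-166,320],Rt(-108,0,-18))
```

```text
t 1.55 pos [ 466.4 -152.   317.9] R [[0.286, 0.958, -0.005], [0.958, -0.286, -0.001], [-0.003, -0.005, -1.0]] j [ 0.8  -0.03 -0.52  1.69 -0.01  1.48 -0.01] F [1.1 0.3 0.5] w 87.4
1 rows of [-0.0135, 0.0036, -0.0021, -0.0047, 0.0028, 0.0245] tot [-13.5   3.6  -2.1] 1.4
```

>>> carry_out(commands=[0.087,0,0,0,0,-0.105,0,0.087,0,0,0,0,-0.105,0,0.087,0,0,0,0,-0.105,0,0.087,0,0,0,0,-0.105,0,0.087,0,0,0,0,-0.105,0])

```text
clock: 1.97
position: [468.6, -146.0, 325.9]
orientation: [0.771, 0.577, -0.213, 0.168]
ft_force: [0.5, 0.4, -0.8]
gripper_width: 0.998
```

Run:
```python
from m import *
T=state()
T=plan(T,[466,-166,280],Rt(-108,60,-18))
```

```text
t 1.97 pos [ 468.6 -146.   325.9] R [[0.244, 0.96, -0.134], [0.818, -0.278, -0.504], [-0.521, 0.014, -0.853]] j [ 0.59  0.06 -0.72  1.7   0.54  1.62 -0.46] F [ 0.5  0.4 -0.8] w 86.8
5 rows of [0.0034, 0.0006, 0.0095, 0.0066, -0.0998, 0.0026] tot [ 6.9  2.4 49.6] 28.7
```

>>> carry_out(commands=[0.087,0.0034,0.0006,0.0095,0.0066,-0.1,0.0026,0.087,0.0034,0.0006,0.0095,0.0066,-0.1,0.0026,0.087,0.0034,0.0006,0.0095,0.0066,-0.1,0.0026,0.087,0.0034,0.0006,0.0095,0.0066,-0.1,0.0026,0.087,0.0034,0.0006,0.0095,0.0066,-0.1,0.0026])

```text
clock: 2.38
position: [471.1, -161.5, 286.2]
orientation: [0.697, 0.505, -0.405, 0.309]
ft_force: [0.6, -0.9, 0.4]
gripper_width: 1.0
```

Run:
```python
from m import *
T=state()
T=plan(T,[466,-166,170],Rt(-108,60,-18))
T=plan(T,[466,-166,82],Rt(-108,60,-18))
```

```text
t 2.38 pos [ 471.1 -161.5  286.2] R [[0.163, 0.954, -0.253], [0.453, -0.3, -0.839], [-0.876, 0.022, -0.481]] j [ 0.34  0.36 -0.74  1.78  0.99  1.91 -0.85] F [ 0.6 -0.9  0.4] w 87.0
4 rows of [0.0246, -0.0013, 0.0155, 0.0047, 0.0054, -0.0036] tot [99. -6. 61.] 1.8
3 rows of [0.0254, -0.0, 0.0147, -0.0, -0.0, 0.0] tot [76.2 -0.  44. ] 0.0
```

>>> carry_out(commands=[0.087,0.0246,-0.0013,0.0155,0.0047,0.0054,-0.0036,0.087,0.0246,-0.0013,0.0155,0.0047,0.0054,-0.0036,0.087,0.0246,-0.0013,0.0155,0.0047,0.0054,-0.0036,0.087,0.0246,-0.0013,0.0155,0.0047,0.0054,-0.0036])

```text
clock: 2.72
position: [467.3, -163.1, 163.9]
orientation: [0.698, 0.512, -0.404, 0.295]
ft_force: [0.5, -0.2, -0.9]
gripper_width: 1.001
```

Run:
```python
from m import *
T=state()
T=plan(T,[466,-166,82],Rt(-108,60,-18))
a=grab_frame("top")["color"][140:300,300:500];b=grab_frame("scene")["color"][120:300,180:380]
cv2.imwrite("pics/pick1.png",np.hstack([cv2.resize(x,(400,int(x.shape[0]*2)),interpolation=cv2.INTER_CUBIC)[:320] for x in(a,b)]))
```

```text
t 2.72 pos [ 467.3 -163.1  163.9] R [[0.15, 0.953, -0.263], [0.476, -0.302, -0.826], [-0.867, -0.001, -0.499]] j [ 0.31  0.52 -0.7   1.86  1.01  1.8  -1.03] F [ 0.5 -0.2 -0.9] w 87.1
3 rows of [0.0231, -0.0001, 0.0145, 0.0018, 0.0006, 0.0016] tot [69.4 -0.2 43.6] 0.4
```

View pics/pick1.png

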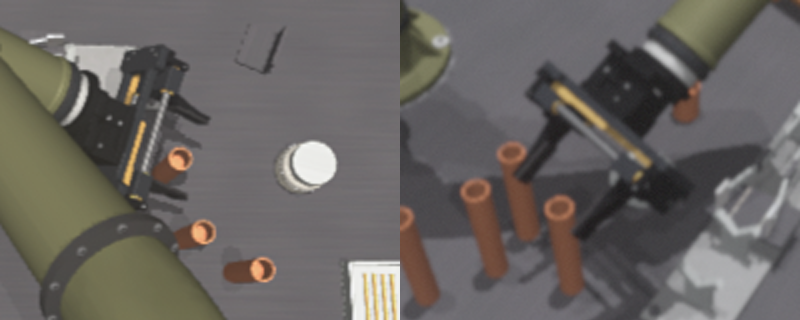

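>>> carry_out(commands=[0.087,0.0231,0,0.0145,0.0018,0,0.0016,0.087,0.0231,0,0.0145,0.0018,0,0.0016,0.087,0.0231,0,0.0145,0.0018,0,0.0016,0.087,0,0,0,0,0,0])

```text
clock: 3.15
position: [467.5, -167.2, 84.0]
orientation: [0.701, 0.507, -0.406, 0.295]
ft_force: [-1.2, 0.3, -0.4]
gripper_width: 1.001
```

Run:
```python
from m import *
T=state()
T=plan(T,[465.5,-167.5,81],Rt(-108,60,-18))
a=grab_frame("top")["color"][150:280,320:420];b=grab_frame("scene")["color"][180:300,215:315]
cv2.imwrite("pics/pick2.png",np.hstack([cv2.resize(x,(400,int(x.shape[0]*4)),interpolation=cv2.INTER_CUBIC)[:480] for x in(a,b)]))
```

```text
t 3.15 pos [ 467.5 -167.2   84. ] R [[0.156, 0.95, -0.269], [0.472, -0.311, -0.825], [-0.868, 0.002, -0.497]] j [ 0.28  0.66 -0.66  1.87  1.06  1.74 -1.16] F [-1.2  0.3 -0.4] w 87.1
1 rows of [0.0021, -0.0018, 0.0023, -0.0009, 0.0038, -0.0024] tot [ 2.1 -1.8  2.3] 0.3
```

View pics/pick2.png

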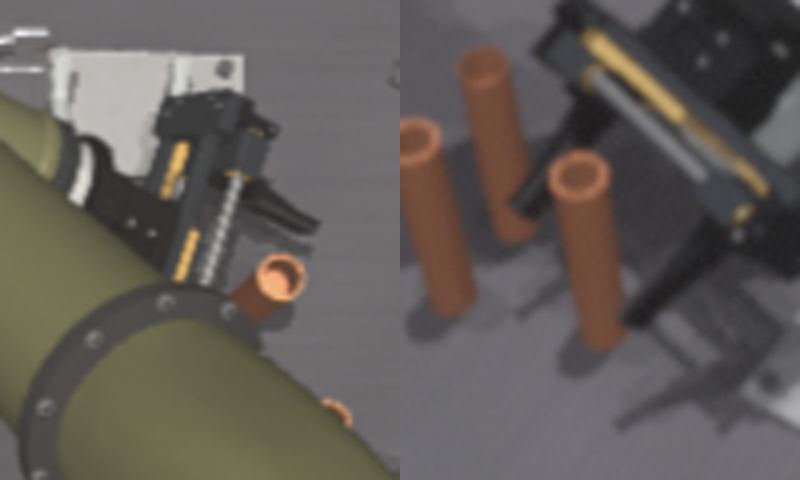

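>>> carry_out(commands=[0.087,0.002,-0.0018,0.0023,0,0.003,-0.002,0.035,0,0,0,0,0,0,0.035,0,0,0,0,0,0,0.02,0,0,0,0,0,0,0.02,0,0,0,0,0,0], grip_force=30)

```text
clock: 3.67
position: [471.5, -166.5, 94.1]
orientation: [0.704, 0.505, -0.399, 0.3]
ft_force: [0.3, -1.0, 0.3]
gripper_width: 0.781
```

>>> carry_out(commands=[0.02,0,0,0,0,0,0,0.02,0,0,0,0,0,0,0.02,0,0,0,0,0,0])

```text
clock: 3.92
position: [472.0, -166.5, 95.5]
orientation: [0.704, 0.505, -0.399, 0.301]
ft_force: [-0.2, -0.8, 0.3]
gripper_width: 0.557
```

Run:
```python
from m import *
T=state()
T=plan(T,T[:3,3]+[0,0,35],T[:3,:3])
```

```text
t 3.92 pos [ 472.  -166.5   95.5] R [[0.172, 0.951, -0.257], [0.471, -0.309, -0.826], [-0.865, 0.021, -0.501]] j [ 0.29  0.64 -0.67  1.87  1.06  1.75 -1.15] F [-0.2 -0.8  0.3] w 48.5
1 rows of [-0.0303, 0.0007, -0.0175, 0.0, 0.0, -0.0] tot [-30.3   0.7 -17.5] 0.0
```

Run:
```python
from m import *
T=state()
T=plan(T,[465.5,-167.5,81],Rt(-108,60,-18),1)
```

```text
t 3.92 pos [ 472.  -166.5   95.5] R [[0.172, 0.951, -0.257], [0.471, -0.309, -0.826], [-0.865, 0.021, -0.501]] j [ 0.29  0.64 -0.67  1.87  1.06  1.75 -1.15] F [-0.2 -0.8  0.3] w 48.5
1 rows of [0.0109, -0.0062, 0.0098, 0.0106, -0.0012, -0.0185] tot [10.9 -6.2  9.8] 1.2
```

>>> carry_out(commands=[0.048,0.011,-0.0062,0.0098,0.0106,-0.0012,-0.0185])

```text
clock: 4.0
position: [467.4, -167.0, 82.7]
orientation: [0.701, 0.508, -0.403, 0.295]
ft_force: [1.1, -0.7, -0.2]
gripper_width: 0.545
```

>>> carry_out(commands=[0.02,0,0,0,0,0,0])

```text
clock: 4.08
position: [465.2, -167.5, 80.1]
orientation: [0.701, 0.509, -0.405, 0.293]
ft_force: [-1.1, 0.0, 0.6]
gripper_width: 0.519
```

>>> carry_out(commands=[0.02,0,0,0,0,0,0])

```text
clock: 4.17
position: [465.0, -167.5, 79.6]
orientation: [0.7, 0.509, -0.405, 0.293]
ft_force: [0.2, -0.0, 0.9]
gripper_width: 0.471
```

Run:
```python
from m import *
T=state()
T=plan(T,[465.5,-167.5,81],Rt(-108,60,-18),1)
```

```text
t 4.17 pos [ 465.  -167.5   79.6] R [[0.153, 0.951, -0.268], [0.476, -0.309, -0.823], [-0.866, -0.002, -0.5]] j [ 0.29  0.66 -0.66  1.88  1.06  1.74 -1.16] F [ 0.2 -0.   0.9] w 40.9
1 rows of [-0.0011, 0.0005, -0.0009, -0.0008, -0.0001, 0.0016] tot [-1.1  0.5 -0.9] 0.1
```

>>> carry_out(commands=[0.02,0,0,0,0,0,0,0.02,0,0,0,0,0,0,0.02,0,0,0,0,0,0,0.02,0,0,0,0,0,0])

```text
clock: 4.5
position: [464.4, -167.7, 78.6]
orientation: [0.7, 0.51, -0.406, 0.293]
ft_force: [0.4, -0.4, 0.0]
gripper_width: 0.31
```

>>> carry_out(commands=[0.02,0,0,0,0,0,0,0.02,0,0,0,0,0,0])

```text
clock: 4.67
position: [464.4, -167.6, 78.7]
orientation: [0.7, 0.51, -0.406, 0.293]
ft_force: [-0.1, 0.0, -0.4]
gripper_width: 0.315
```

Run:
```python
from m import *
T=state()
T=plan(T,T[:3,3]+[0,0,35],T[:3,:3])
```

```text
t 4.67 pos [ 464.4 -167.6   78.7] R [[0.151, 0.951, -0.27], [0.476, -0.309, -0.823], [-0.866, -0.004, -0.5]] j [ 0.29  0.66 -0.66  1.88  1.06  1.74 -1.16] F [-0.1  0.  -0.4] w 27.4
1 rows of [-0.0303, -0.0001, -0.0175, -0.0, 0.0, -0.0] tot [-30.3  -0.1 -17.5] 0.0
```

```bash
cat > g.py <<'E'
from m import *
Tg=np.eye(4);Tg[:3,:3]=[[.151,.951,-.27],[.476,-.309,-.823],[-.866,-.004,-.5]];U,_,V=np.linalg.svd(Tg[:3,:3]);Tg[:3,:3]=U@V;Tg[:3,3]=[464.4,-167.6,78.7]
ct=Tg[:3,:3].T@(np.array([464.4+.72,-167.6+2.2,70])-Tg[:3,3]); at=Tg[:3,:3].T@[0,0,1.]
YAW=-1.32
def place(c,yaw=YAW):
    """tool pose that puts the tube centre at c with its top end towards jig -y"""
    j=np.radians(yaw); X=np.array([np.cos(j),np.sin(j),0]);Y=np.array([-np.sin(j),np.cos(j),0])
    # tool y ~ X, a_t -> -Y
    R,_=Ro.align_vectors([-Y,X],[at,[0,1,0]],weights=[10,1]); R=R.as_matrix(); return np.array(c)-R@ct,R
E
python3 - <<'E'
from g import *
T=state(); print(ct,at)
T=plan(T,T[:3,3]+[10,0,160],T[:3,:3],6)
T=plan(T,*place([603.2,-76.9,240])); print(T)
E
```

```text
t 4.67 pos [ 464.4 -167.6   78.7] R [[0.151, 0.951, -0.27], [0.476, -0.309, -0.823], [-0.866, -0.004, -0.5]] j [ 0.29  0.66 -0.66  1.88  1.06  1.74 -1.16] F [-0.1  0.  -0.4] w 27.4
[8.69245542 0.04034671 2.34264615] [-0.86616853 -0.0041241  -0.499735  ]
6 rows of [-0.0228, 0.0015, -0.0138, -0.0, 0.0, -0.0] tot [-137.1    8.9  -82.7] 0.0
15 rows of [0.0072, 0.0075, -0.0026, -0.0059, 0.1038, -0.021] tot [  59.3   96.9 -101.7] 91.2
[[ 1.67067626e-02  9.99813970e-01  9.63894860e-03  6.02991857e+02]
 [ 8.66014762e-01 -1.92879560e-02  4.99646281e-01 -8.55975109e+01]
 [ 4.99739248e-01  0.00000000e+00 -8.66175897e-01  2.37685183e+02]
 [ 0.00000000e+00  0.00000000e+00  0.00000000e+00  1.00000000e+00]]
```

>>> carry_out(commands=[0.02,-0.0228,0.0015,-0.0138,0,0,0,0.02,-0.0228,0.0015,-0.0138,0,0,0,0.02,-0.0228,0.0015,-0.0138,0,0,0,0.02,-0.0228,0.0015,-0.0138,0,0,0,0.02,-0.0228,0.0015,-0.0138,0,0,0])

```text
clock: 5.08
position: [470.2, -167.4, 209.1]
orientation: [0.697, 0.514, -0.409, 0.287]
ft_force: [0.2, 0.6, -0.8]
gripper_width: 0.312
```

Run:
```python
from g import *
T=state()
T=plan(T,*place([603.2,-76.9,240]))
```

```text
t 5.08 pos [ 470.2 -167.4  209.1] R [[0.138, 0.951, -0.276], [0.482, -0.308, -0.82], [-0.865, -0.02, -0.501]] j [ 0.34  0.46 -0.72  1.82  0.99  1.84 -0.93] F [ 0.2  0.6 -0.8] w 27.1
14 rows of [0.007, 0.0081, -0.0052, -0.0075, 0.111, -0.0221] tot [  33.   100.6 -118.1] 91.0
```

>>> carry_out(commands=[0.02,0.007,0.0081,-0.0052,-0.0075,0.111,-0.0221,0.02,0.007,0.0081,-0.0052,-0.0075,0.111,-0.0221,0.02,0.007,0.0081,-0.0052,-0.0075,0.111,-0.0221,0.02,0.007,0.0081,-0.0052,-0.0075,0.111,-0.0221,0.02,0.007,0.0081,-0.0052,-0.0075,0.111,-0.0221])

```text
clock: 5.5
position: [523.6, -129.0, 203.4]
orientation: [0.745, 0.625, -0.197, 0.122]
ft_force: [-1.6, -0.1, -1.5]
gripper_width: 0.312
```

>>> carry_out(commands=[0.02,0.007,0.0081,-0.0052,-0.0075,0.111,-0.0221,0.02,0.007,0.0081,-0.0052,-0.0075,0.111,-0.0221,0.02,0.007,0.0081,-0.0052,-0.0075,0.111,-0.0221,0.02,0.007,0.0081,-0.0052,-0.0075,0.111,-0.0221,0.02,0.007,0.0081,-0.0052,-0.0075,0.111,-0.0221])

```text
clock: 5.92
position: [573.0, -91.3, 223.9]
orientation: [0.729, 0.682, 0.032, -0.054]
ft_force: [-0.4, -0.2, -2.4]
gripper_width: 0.309
```

Run:
```python
from g import *
T=state()
T=plan(T,*place([603.2,-76.9,180]))
```

```text
t 5.92 pos [573.  -91.3 223.9] R [[0.069, 0.997, -0.027], [0.99, -0.065, 0.122], [0.12, -0.035, -0.992]] j [ 0.93  0.35 -0.93  1.59  0.16  1.37 -0.07] F [-0.4 -0.2 -2.4] w 26.9
4 rows of [-0.0013, 0.0077, 0.0115, -0.0048, 0.1006, -0.0137] tot [ 2.2 31.2 45.7] 23.3
```

>>> carry_out(commands=[0.02,-0.0013,0.0077,0.0115,-0.0048,0.1006,-0.0137,0.02,-0.0013,0.0077,0.0115,-0.0048,0.1006,-0.0137,0.02,-0.0013,0.0077,0.0115,-0.0048,0.1006,-0.0137,0.02,-0.0013,0.0077,0.0115,-0.0048,0.1006,-0.0137])

```text
clock: 6.25
position: [607.7, -87.4, 184.7]
orientation: [0.687, 0.677, 0.194, -0.179]
ft_force: [-0.8, -0.0, -2.0]
gripper_width: 0.31
```

Run:
```python
from g import *
T=state()
plan(T,*place([603.2,-76.9,110]))
X=(T@np.r_[ct,1])[:3];a=T[:3,:3]@at;print("tube c",X,"axis",a)
out=[]
for n,(c0,r0) in(("top",(280,110)),("scene",(260,150))):
    f=grab_frame(n); im=cv2.resize(f["color"],None,fx=4,fy=4,interpolation=cv2.INTER_CUBIC)
    for s in(70,-70):
        e=np.cross(a,[0,0,1]);e/=np.linalg.norm(e);g=np.cross(e,a)
        cc=[4*proj(f,X+s*a+14*(np.cos(t)*e+np.sin(t)*g)) for t in np.linspace(0,6.3,30)]
        cv2.polylines(im,[np.int32(cc)],False,(0,255,0),1)
    out.append(im[4*r0:4*r0+440,4*c0:4*c0+400])
cv2.imwrite("pics/pl1.png",np.hstack(out))
```

```text
t 6.25 pos [607.7 -87.4 184.7] R [[0.008, 1.0, 0.024], [0.861, -0.019, 0.508], [0.508, 0.016, -0.861]] j [ 1.07  0.59 -0.97  1.54 -0.06  1.32  0.18] F [-0.8 -0.  -2. ] w 27.0
3 rows of [-0.0125, -0.0019, 0.0224, 0.0047, -0.0033, 0.0028] tot [-37.6  -6.   67.2] 1.1
tube c [607.86001024 -78.72786687 187.13303612] axis [-0.02313693 -0.99968347 -0.00988174]
```

View pics/pl1.png

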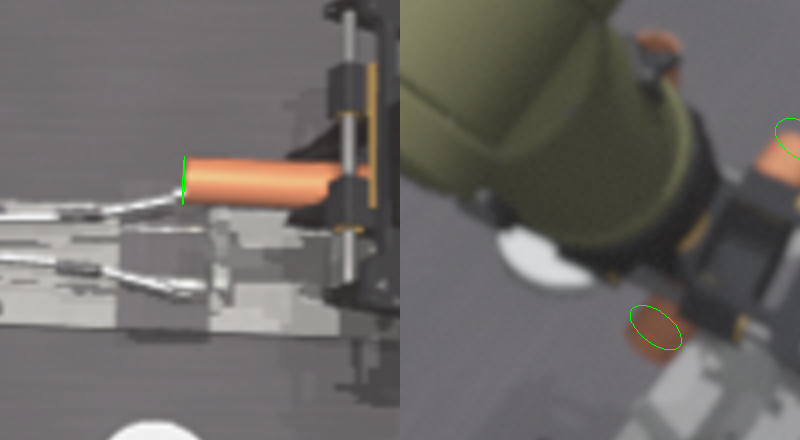

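>>> carry_out(commands=[0.02,-0.0125,-0.0019,0.0224,0.0047,-0.0033,0.0028,0.02,-0.0125,-0.0019,0.0224,0.0047,-0.0033,0.0028,0.02,-0.0125,-0.0019,0.0224,0.0047,-0.0033,0.0028,0.02,0,0,0,0,0,0])

```text
clock: 6.68
position: [599.4, -89.1, 102.2]
orientation: [0.693, 0.675, 0.179, -0.181]
ft_force: [-1.6, 0.0, -2.0]
gripper_width: 0.31
```

Run:
```python
from g import *
T=state()
plan(T,*place([603.2,-76.9,72]))
X=(T@np.r_[ct,1])[:3];a=T[:3,:3]@at;print("tube c",X,"axis",a)
out=[]
for n,(c0,r0) in(("top",(280,110)),("scene",(260,150))):
    f=grab_frame(n); im=cv2.resize(f["color"],None,fx=4,fy=4,interpolation=cv2.INTER_CUBIC)
    for s in(70,-70):
        e=np.cross(a,[0,0,1]);e/=np.linalg.norm(e);g=np.cross(e,a)
        cc=[4*proj(f,X+s*a+14*(np.cos(t)*e+np.sin(t)*g)) for t in np.linspace(0,6.3,30)]
        cv2.polylines(im,[np.int32(cc)],False,(0,255,0),1)
    out.append(im[4*r0:4*r0+600,4*c0:4*c0+400])
cv2.imwrite("pics/pl2.png",np.hstack(out))
```

```text
t 6.68 pos [599.4 -89.1 102.2] R [[0.025, 1.0, 0.003], [0.87, -0.023, 0.492], [0.492, -0.01, -0.87]] j [ 1.04  0.66 -0.92  1.61  0.    1.21  0.18] F [-1.6  0.  -2. ] w 27.0
1 rows of [-0.0129, 0.0039, 0.03, -0.0069, 0.0085, -0.0087] tot [-12.9   3.9  30. ] 0.8
tube c [599.63790761 -80.34372433 104.39679361] axis [-0.02744205 -0.99958684  0.0085492 ]
```

View pics/pl2.png

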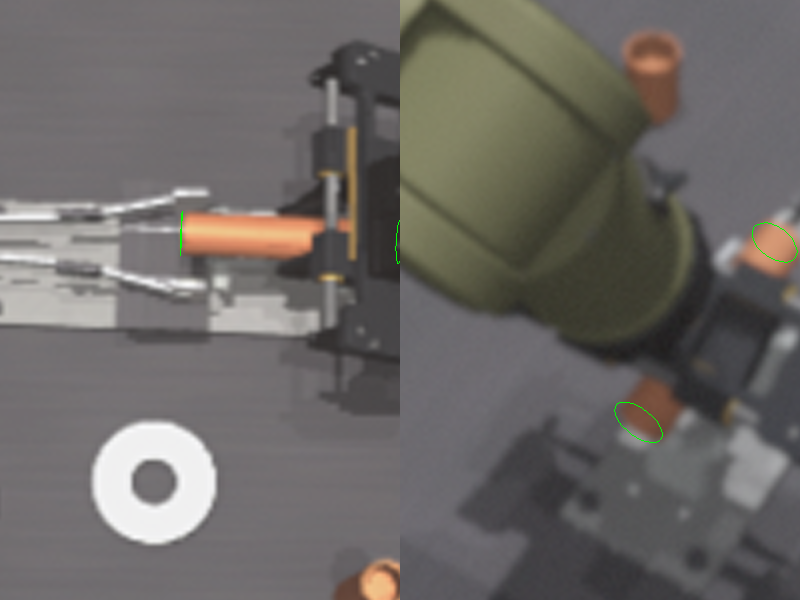

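>>> carry_out(commands=[0.02,-0.0065,0.002,0.015,-0.0035,0.0042,-0.0043,0.02,-0.0065,0.002,0.015,-0.0035,0.0042,-0.0043])

```text
clock: 6.95
position: [611.5, -84.3, 82.9]
orientation: [0.688, 0.679, 0.189, -0.173]
ft_force: [-0.4, -0.7, -1.9]
gripper_width: 0.311
```

Run:
```python
from g import *
T=state()
plan(T,*place([603.2,-76.9,65.5]))
X=(T@np.r_[ct,1])[:3];a=T[:3,:3]@at;print("tube c",X,"axis",a)
```

```text
t 6.95 pos [611.5 -84.3  82.9] R [[0.006, 1.0, 0.026], [0.869, -0.018, 0.495], [0.495, 0.019, -0.869]] j [ 1.03  0.69 -0.91  1.61  0.02  1.16  0.2 ] F [-0.4 -0.7 -1.9] w 27.0
1 rows of [-0.0109, -0.0089, 0.0163, 0.016, 0.0054, 0.0104] tot [-10.9  -8.9  16.3] 1.1
tube c [611.70488304 -75.59989768  85.19031125] axis [-0.02244293 -0.99973384  0.0053454 ]
```

>>> carry_out(commands=[0.02,0,-0.0085,0.003,0.016,0.003,0.008])

```text
clock: 7.03
position: [603.9, -82.3, 81.1]
orientation: [0.689, 0.678, 0.184, -0.179]
ft_force: [-0.5, 0.0, -0.4]
gripper_width: 0.316
```

>>> carry_out(commands=[0.02,0,0,0,0,0,0])

```text
clock: 7.12
position: [603.4, -81.4, 82.9]
orientation: [0.688, 0.679, 0.183, -0.179]
ft_force: [-0.4, 1.2, -0.8]
gripper_width: 0.31
```

```bash
cat > q.py <<'E'
from g import *
import sys
T=state()
plan(T,*place([603.2,-76.9,float(sys.argv[1])]))
X=(T@np.r_[ct,1])[:3];a=T[:3,:3]@at;print("tube c",X,"axis",a)
E
python3 q.py 65.5
```

```text
t 7.12 pos [603.4 -81.4  82.9] R [[0.012, 1.0, 0.009], [0.868, -0.015, 0.496], [0.496, 0.002, -0.868]] j [ 1.03  0.68 -0.91  1.62  0.01  1.17  0.19] F [-0.4  1.2 -0.8] w 26.9
1 rows of [-0.0134, -0.0004, 0.015, -0.0004, 0.0044, 0.0048] tot [-13.4  -0.4  15. ] 0.4
tube c [603.61103207 -72.72657124  85.16959746] axis [-0.01907267 -0.99980851  0.00437839]
```

>>> carry_out(commands=[0.02,-0.0098,0,0.0105,0,0.003,0.003])

```text
clock: 7.2
position: [606.0, -83.6, 73.4]
orientation: [0.688, 0.678, 0.186, -0.178]
ft_force: [1.5, 0.8, -1.0]
gripper_width: 0.31
```

>>> carry_out(commands=[0.02,0,0,0,0,0,0])

```text
clock: 7.28
position: [605.0, -85.1, 71.9]
orientation: [0.689, 0.678, 0.184, -0.178]
ft_force: [-0.7, -1.2, -2.0]
gripper_width: 0.312
```

```bash
python3 q.py 65
```

```text
t 7.28 pos [605.  -85.1  71.9] R [[0.012, 1.0, 0.012], [0.868, -0.017, 0.495], [0.496, 0.005, -0.869]] j [ 1.03  0.7  -0.9   1.62  0.02  1.15  0.2 ] F [-0.7 -1.2 -2. ] w 27.2
1 rows of [-0.0051, -0.002, 0.0078, 0.0029, 0.0048, 0.0045] tot [-5.1 -2.   7.8] 0.4
tube c [605.12674284 -76.35760674  74.21425384] axis [-0.02096273 -0.99976886  0.00477394]
```

>>> carry_out(commands=[0.02,-0.003,-0.0018,0.005,0.002,0.003,0.003])

```text
clock: 7.37
position: [605.0, -85.0, 68.3]
orientation: [0.689, 0.677, 0.186, -0.179]
ft_force: [0.9, 1.0, -0.4]
gripper_width: 0.316
```

>>> carry_out(commands=[0.02,0,0,0,0,0,0])

```text
clock: 7.45
position: [604.0, -85.7, 67.2]
orientation: [0.69, 0.677, 0.185, -0.179]
ft_force: [-0.8, -1.7, -1.7]
gripper_width: 0.311
```

```bash
python3 q.py 65
```

```text
t 7.45 pos [604.  -85.7  67.2] R [[0.015, 1.0, 0.012], [0.867, -0.019, 0.497], [0.497, 0.003, -0.868]] j [ 1.03  0.7  -0.9   1.63  0.02  1.15  0.2 ] F [-0.8 -1.7 -1.7] w 27.1
1 rows of [-0.0021, -0.001, 0.0039, 0.0028, 0.0028, 0.0016] tot [-2.1 -1.   3.9] 0.2
tube c [604.18408392 -77.04240407  69.45742684] axis [-0.02340913 -0.99972213  0.00276991]
```

>>> carry_out(commands=[0.02,-0.0012,-0.0007,0.0022,0.0014,0.001,0.001,0.02,0,0,0,0,0,0])

```text
clock: 7.62
position: [603.5, -86.0, 64.9]
orientation: [0.69, 0.676, 0.185, -0.18]
ft_force: [-0.3, -1.4, -1.8]
gripper_width: 0.307
```

>>> carry_out(commands=[0.02,-0.0012,-0.0003,0.0022,0.001,0.001,0.001,0.02,0,0,0,0,0,0])

```text
clock: 7.78
position: [603.7, -85.8, 63.8]
orientation: [0.69, 0.676, 0.185, -0.181]
ft_force: [0.0, 0.1, -1.5]
gripper_width: 0.309
```

```bash
python3 q.py 65
```

```text
t 7.78 pos [603.7 -85.8  63.8] R [[0.018, 1.0, 0.011], [0.866, -0.021, 0.5], [0.5, 0.001, -0.866]] j [ 1.03  0.71 -0.9   1.63  0.02  1.14  0.2 ] F [ 0.   0.1 -1.5] w 26.9
1 rows of [-0.0004, -0.0008, 0.0011, 0.0017, -0.0008, -0.001] tot [-0.4 -0.8  1.1] 0.1
tube c [603.95731651 -77.11207178  66.1610353 ] axis [-2.50904517e-02 -9.99684880e-01 -7.81371369e-04]
```

>>> carry_out(commands=[0.02,-0.0012,-0.0005,0.0022,0.001,0,0,0.02,0,0,0,0,0,0])

```text
clock: 7.95
position: [604.0, -85.9, 64.2]
orientation: [0.69, 0.676, 0.186, -0.181]
ft_force: [-0.6, 0.0, -1.7]
gripper_width: 0.31
```

>>> carry_out(commands=[0.02,-0.0012,0,0.0022,0,0,0])

```text
clock: 8.03
position: [604.2, -85.9, 63.8]
orientation: [0.69, 0.676, 0.186, -0.182]
ft_force: [-8.8, -6.2, 22.9]
gripper_width: 0.31
```

```bash
python3 q.py 65
```

```text
t 8.03 pos [604.2 -85.9  63.8] R [[0.017, 1.0, 0.011], [0.864, -0.02, 0.502], [0.503, 0.001, -0.865]] j [ 1.03  0.71 -0.9   1.63  0.02  1.14  0.2 ] F [-8.8 -6.2 22.9] w 27.0
1 rows of [-0.0003, -0.0012, 0.001, 0.0011, -0.0032, -0.0004] tot [-0.3 -1.2  1. ] 0.2
tube c [604.39746323 -77.17277923  66.0986696 ] axis [-0.02430041 -0.99969944 -0.00324287]
```

>>> carry_out(commands=[0.02,0,0,0,0,0,0,0.04,0,0,0,0,0,0,0.06,0,0,0,0,0,0,0.07,0,0,0,0,0,0,0.07,0,0,0,0,0,0])

```text
clock: 8.45
position: [604.8, -85.7, 64.0]
orientation: [0.69, 0.676, 0.187, -0.181]
ft_force: [0.6, 0.2, 0.1]
gripper_width: 0.527
```

>>> carry_out(commands=[0.07,0,0,0,0,0,0,0.07,0,0,0,0,0,0])

```text
clock: 8.62
position: [604.7, -85.4, 63.6]
orientation: [0.689, 0.676, 0.187, -0.182]
ft_force: [-0.1, -0.0, 0.4]
gripper_width: 0.682
```

Run:
```python
from g import *
T=state()
plan(T,T[:3,3]+[0,0,110],T[:3,:3],4)
```

```text
t 8.62 pos [604.7 -85.4  63.6] R [[0.017, 1.0, 0.012], [0.864, -0.02, 0.503], [0.503, 0.002, -0.864]] j [ 1.03  0.71 -0.9   1.63  0.02  1.14  0.2 ] F [-0.1 -0.   0.4] w 59.3
4 rows of [0.0138, 0.0001, -0.0238, 0.0, -0.0, 0.0] tot [ 55.3   0.2 -95.1] 0.0
```

>>> carry_out(commands=[0.07,0.0138,0,-0.0238,0,0,0,0.07,0.0138,0,-0.0238,0,0,0,0.07,0.0138,0,-0.0238,0,0,0,0.07,0.0138,0,-0.0238,0,0,0,0.07,0.0138,0,-0.0238,0,0,0])

```text
clock: 9.03
position: [600.0, -84.8, 198.0]
orientation: [0.69, 0.674, 0.184, -0.188]
ft_force: [-0.2, -0.5, -0.1]
gripper_width: 0.805
```

Run:
```python
from g import *
T=state()
plan(T,[606.3,58,170],Rt(0,0,-1.32))
```

```text
t 9.03 pos [600.  -84.8 198. ] R [[0.023, 1.0, -0.001], [0.861, -0.019, 0.508], [0.508, -0.012, -0.861]] j [ 1.07  0.57 -0.97  1.52 -0.06  1.36  0.16] F [-0.2 -0.5 -0.1] w 70.0
5 rows of [0.0257, 0.0007, 0.0145, -0.0026, -0.1065, 0.0001] tot [108.9   3.9  96.6] 30.5
```

>>> carry_out(commands=[0.07,0.0257,0.0007,0.0145,-0.0026,-0.1065,0,0.07,0.0257,0.0007,0.0145,-0.0026,-0.1065,0,0.07,0.0257,0.0007,0.0145,-0.0026,-0.1065,0,0.07,0.0257,0.0007,0.0145,-0.0026,-0.1065,0,0.07,0.0257,0.0007,0.0145,-0.0026,-0.1065,0])

```text
clock: 9.45
position: [618.8, 39.9, 177.3]
orientation: [0.728, 0.685, -0.0, 0.017]
ft_force: [0.4, 0.7, -0.1]
gripper_width: 0.801
```

>>> carry_out(commands=[0.07,0,0,0,0,0,0])

```text
clock: 9.53
position: [615.8, 59.9, 177.5]
orientation: [0.72, 0.694, 0.002, 0.016]
ft_force: [-1.3, 5.2, 1.2]
gripper_width: 0.802
```

Run:
```python
from g import *
a=grab_frame("top");b=grab_frame("scene")
T=state()
plan(T,[606.3,58,120],Rt(0,0,-1.32))
o=[]
for f,(c0,r0) in((a,(250,130)),(b,(280,170))):
    im=cv2.resize(f["color"],None,fx=4,fy=4,interpolation=cv2.INTER_CUBIC)
    for s in(71,-69):
        X=np.array([603.2+s*.023,-76.9+s,66]);cc=[4*proj(f,X+14*np.array([np.cos(t),0,np.sin(t)])) for t in np.linspace(0,6.3,30)]
        cv2.polylines(im,[np.int32(cc)],False,(0,255,0),1)
    o.append(im[4*r0:4*r0+520,4*c0:4*c0+(480 if not o else 320)])
cv2.imwrite("pics/gr1.png",np.hstack(o))
```

```text
t 9.63 pos [617.8  48.  177.8] R [[0.049, 0.999, 0.024], [0.999, -0.049, -0.023], [-0.022, 0.025, -0.999]] j [ 0.56  0.41 -0.88  1.61  0.35  1.27 -0.43] F [ 0.5 -0.4 -0.7] w 70.2
2 rows of [0.0052, -0.0065, 0.0287, 0.0123, 0.0111, -0.013] tot [ 10.7 -13.4  57.3] 2.4
```

View pics/gr1.png

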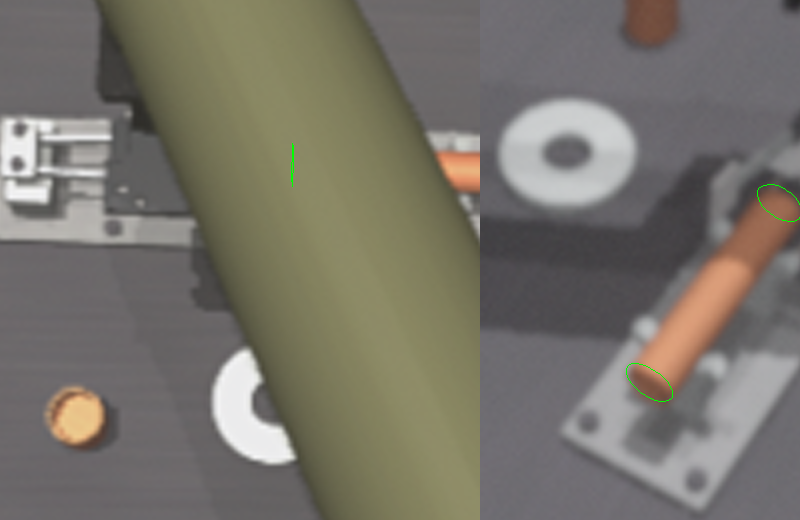

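>>> carry_out(commands=[0.075,0.0052,-0.0065,0.02,0.0123,0.0111,-0.013,0.075,0.0052,-0.0065,0.02,0.0123,0.0111,-0.013])

```text
clock: 9.8
position: [609.5, 58.0, 140.7]
orientation: [0.715, 0.699, 0.002, 0.003]
ft_force: [-0.9, -0.3, 0.5]
gripper_width: 0.846
```

>>> carry_out(commands=[0.075,0,0,0,0,0,0,0.075,0,0,0,0,0,0])

```text
clock: 9.97
position: [607.1, 55.0, 136.9]
orientation: [0.716, 0.698, -0.0, 0.001]
ft_force: [0.5, 0.6, 0.7]
gripper_width: 0.862
```

```bash
cat > r.py <<'E'
from g import *
import sys
T=state(); plan(T,[606.3,58,float(sys.argv[1])],Rt(0,0,-1.32))
E
python3 r.py 100
```

```text
t 9.97 pos [607.1  55.  136.9] R [[0.026, 1.0, 0.001], [1.0, -0.026, -0.001], [-0.001, 0.001, -1.0]] j [ 0.56  0.44 -0.87  1.66  0.36  1.21 -0.42] F [0.5 0.6 0.7] w 75.0
2 rows of [0.0015, -0.0005, 0.0185, 0.0005, 0.0005, -0.0015] tot [ 3.  -1.  36.9] 0.2
```

>>> carry_out(commands=[0.075,0.0015,-0.0005,0.018,0,0,-0.0015,0.075,0.0015,-0.0005,0.018,0,0,-0.0015,0.075,0,0,0,0,0,0])

```text
clock: 10.22
position: [609.2, 52.1, 102.7]
orientation: [0.719, 0.695, 0.001, 0.003]
ft_force: [-1.1, -0.4, -0.3]
gripper_width: 0.861
```

```bash
python3 r.py 65
```

```text
t 10.22 pos [609.2  52.1 102.7] R [[0.033, 0.999, 0.005], [0.999, -0.033, -0.002], [-0.002, 0.005, -1.0]] j [ 0.55  0.48 -0.85  1.69  0.39  1.15 -0.45] F [-1.1 -0.4 -0.3] w 74.9
2 rows of [0.0029, -0.0016, 0.0189, 0.0026, 0.0012, -0.0051] tot [ 5.9 -3.3 37.7] 0.7
```

>>> carry_out(commands=[0.075,0.004,-0.0025,0.018,0.0026,0.0012,-0.005,0.075,0.004,-0.0025,0.018,0.0026,0.0012,-0.005,0.075,0,0,0,0,0,0])

```text
clock: 10.47
position: [608.4, 55.2, 70.0]
orientation: [0.718, 0.696, 0.002, 0.002]
ft_force: [-0.1, 0.2, -0.1]
gripper_width: 0.863
```

```bash
python3 r.py 65
```

```text
t 10.47 pos [608.4  55.2  70. ] R [[0.032, 0.999, 0.005], [0.999, -0.032, -0.001], [-0.001, 0.005, -1.0]] j [ 0.53  0.51 -0.83  1.72  0.42  1.1  -0.47] F [-0.1  0.2 -0.1] w 75.1
1 rows of [0.0028, -0.0022, 0.005, 0.0055, 0.001, -0.0089] tot [ 2.8 -2.2  5. ] 0.6
```

>>> carry_out(commands=[0.06,0.0028,-0.0022,0.005,0.0055,0,-0.0089,0.055,0,0,0,0,0,0,0.05,0,0,0,0,0,0,0.05,0,0,0,0,0,0], grip_force=20)

```text
clock: 10.8
position: [609.8, 55.2, 69.8]
orientation: [0.717, 0.697, 0.001, 0.002]
ft_force: [0.0, 0.3, -0.5]
gripper_width: 0.647
```

```bash
python3 r.py 65
```

```text
t 10.8 pos [609.8  55.2  69.8] R [[0.028, 1.0, 0.005], [1.0, -0.028, -0.002], [-0.002, 0.005, -1.0]] j [ 0.53  0.51 -0.83  1.71  0.42  1.1  -0.47] F [ 0.   0.3 -0.5] w 56.3
1 rows of [0.0027, -0.0036, 0.0047, 0.0053, 0.0017, -0.0047] tot [ 2.7 -3.6  4.7] 0.4
```

>>> carry_out(commands=[0.05,0.0027,-0.0036,0.0047,0.005,0.0017,-0.0047])

```text
clock: 10.88
position: [608.1, 57.3, 66.8]
orientation: [0.716, 0.698, 0.001, 0.001]
ft_force: [0.6, 0.3, -0.7]
gripper_width: 0.607
```

>>> carry_out(commands=[0.05,0,0,0,0,0,0])

```text
clock: 10.97
position: [607.4, 57.9, 66.6]
orientation: [0.715, 0.699, 0.001, 0.001]
ft_force: [-1.1, 0.1, -0.3]
gripper_width: 0.591
```

```bash
python3 r.py 65
```

```text
t 10.97 pos [607.4  57.9  66.6] R [[0.023, 1.0, 0.003], [1.0, -0.023, -0.0], [0.0, 0.003, -1.0]] j [ 0.52  0.52 -0.83  1.72  0.42  1.09 -0.47] F [-1.1  0.1 -0.3] w 51.4
1 rows of [0.0, -0.0011, 0.0016, 0.0029, -0.0, -0.0005] tot [ 0.  -1.1  1.6] 0.2
```

Nearly centred; close to 36 mm first, then look.

>>> carry_out(commands=[0.046,0,-0.001,0.0015,0.003,0,0])

```text
clock: 11.05
position: [606.9, 58.0, 65.8]
orientation: [0.715, 0.699, 0.0, 0.0]
ft_force: [0.9, 0.4, -0.1]
gripper_width: 0.558
```

>>> carry_out(commands=[0.042,0,0,0,0,0,0,0.039,0,0,0,0,0,0,0.036,0,0,0,0,0,0,0.036,0,0,0,0,0,0,0.036,0,0,0,0,0,0])

```text
clock: 11.47
position: [606.6, 57.8, 65.7]
orientation: [0.715, 0.699, -0.0, 0.0]
ft_force: [0.9, -0.2, 0.5]
gripper_width: 0.425
```

Run:
```python
from g import *
b=grab_frame("scene");a=grab_frame("top")
T=state()
plan(T,[606.4,58,65],Rt(0,0,-1.32))
cv2.imwrite("pics/sq1.png",np.hstack([cv2.resize(b["color"][160:260,310:400],None,fx=5,fy=5,interpolation=cv2.INTER_CUBIC),cv2.resize(a["color"][140:240,270:330],None,fx=5,fy=5,interpolation=cv2.INTER_CUBIC)]))
```

```text
t 11.57 pos [606.6  57.8  65.7] R [[0.023, 1.0, 0.001], [1.0, -0.023, -0.001], [-0.001, 0.001, -1.0]] j [ 0.52  0.52 -0.83  1.72  0.43  1.09 -0.47] F [-0.2  0.1  1.1] w 36.5
1 rows of [0.0002, -0.0002, 0.0007, 0.0006, 0.0008, 0.0] tot [ 0.2 -0.2  0.7] 0.1
```

View pics/sq1.png

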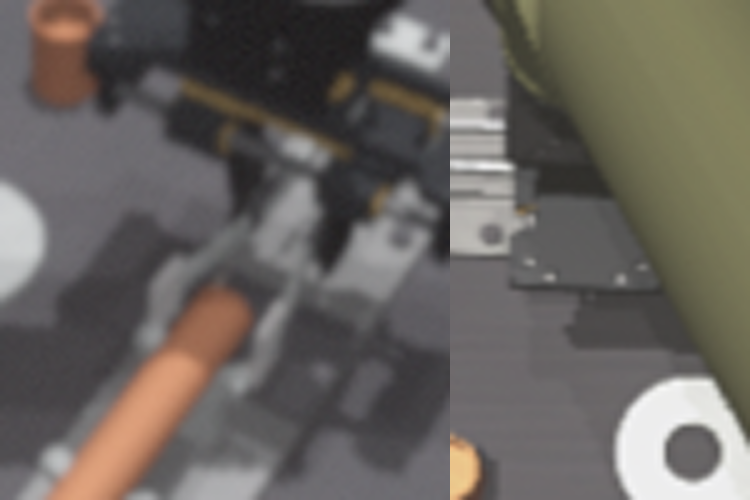

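>>> carry_out(commands=[0.034,0,0,0,0,0,0,0.032,0,0,0,0,0,0,0.03,0,0,0,0,0,0,0.03,0,0,0,0,0,0,0.03,0,0,0,0,0,0])

```text
clock: 11.98
position: [606.6, 57.6, 65.7]
orientation: [0.715, 0.699, -0.0, 0.001]
ft_force: [0.7, -0.5, 0.3]
gripper_width: 0.349
```

>>> carry_out(commands=[0.03,0,0,0,0,0,0,0.03,0,0,0,0,0,0])

```text
clock: 12.15
position: [606.7, 57.6, 65.7]
orientation: [0.715, 0.699, -0.0, 0.001]
ft_force: [-0.1, -0.8, 0.2]
gripper_width: 0.345
```

```bash
cat > v.py <<'E'
from g import *
fs=[grab_frame("scene") for _ in range(4)]
f=dict(fs[0]); f["color"]=np.mean([x["color"] for x in fs],0).astype(np.uint8); cv2.imwrite("pics/sq_mean.png",f["color"])
T=state(); plan(T,[606.4,58,65],Rt(0,0,-1.32))
p=np.array([605.41,18.03,np.radians(-1.32),1.0])
def X(c): cs,sn=np.cos(p[2]),np.sin(p[2]); return np.array([p[0]+cs*c[0]-sn*c[1],p[1]+sn*c[0]+cs*c[1],c[2]+p[3]])
k=8;c0,r0,w,h=330,200,50,62
def shield(im,g,col):
    for s in(1,-1):
        for xx in(s*g,s*(g+3)):
            q=[(xx,-44,47),(xx,-44,83),(xx,-22,83),(xx,-22,47),(xx,-44,47)]
            cv2.polylines(im,[np.int32([k*(proj(f,X(c))-[c0,r0]+.5) for c in q])],False,col,1)
        cv2.polylines(im,[np.int32([k*(proj(f,X(c))-[c0,r0]+.5) for c in((s*18,-63,43),(s*18,-3,43))])],False,(255,255,0),1)
im=cv2.resize(f["color"][r0:r0+h,c0:c0+w],None,fx=k,fy=k,interpolation=cv2.INTER_CUBIC)
im=cv2.convertScaleAbs(im,alpha=1.4,beta=-40)
b=im.copy(); shield(b,18,(0,0,255)); cv2.imwrite("pics/sq2.png",np.hstack([im,b]))
E
python3 v.py
```

```text
t 12.35 pos [606.6  57.6  65.7] R [[0.023, 1.0, 0.001], [1.0, -0.023, -0.001], [-0.001, 0.001, -1.0]] j [ 0.52  0.52 -0.83  1.72  0.43  1.1  -0.47] F [-0.6 -0.7  0.6] w 30.2
1 rows of [0.0004, -0.0002, 0.0007, 0.0005, 0.0011, 0.0] tot [ 0.4 -0.2  0.7] 0.1
```

View pics/sq2.png

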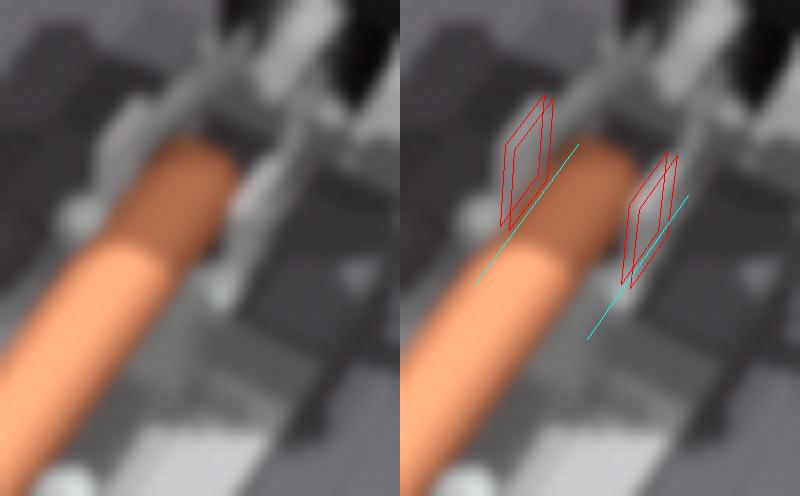

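```bash
cat > e.py <<'E'
from g import *
f=grab_frame("scene")
p=np.array([605.41,18.03,np.radians(-1.32),1.0])
def X(c): cs,sn=np.cos(p[2]),np.sin(p[2]); return np.array([p[0]+cs*c[0]-sn*c[1],p[1]+sn*c[0]+cs*c[1],c[2]+p[3]])
k=8;c0,r0,w,h=320,190,80,75
for nm in("pics/scene0.png","pics/sq_mean.png"):
    ch=cv2.imread(nm)[r0:r0+h,c0:c0+w,0].astype(np.float32); im=cv2.resize(ch,None,fx=k,fy=k,interpolation=cv2.INTER_CUBIC)
    for s in(1,-1):
        best=[]
        for g in np.arange(12,36,.5):
            xx=s*(g+3) if s>0 else -g   # visible (+x) face
            q=np.int32([k*(proj(f,X(c))-[c0,r0]+.5) for c in((xx,-44,50),(xx,-44,83),(xx,-22,83),(xx,-22,50))])
            m=np.zeros(im.shape,np.uint8);cv2.fillPoly(m,[q],1)
            ring=cv2.dilate(m,np.ones((1,33),np.uint8))-m; m2=cv2.erode(m,np.ones((3,3),np.uint8))
            best.append((im[m2>0].mean()-im[ring>0].mean(),g))
        b=sorted(best)[::-1][:5]; print(nm,s,[(round(float(a),1),float(g)) for a,g in b])
E
python3 e.py
```

```text
pics/scene0.png 1 [(19.7, 25.5), (19.4, 25.0), (18.9, 24.5), (18.7, 26.0), (17.8, 24.0)]
pics/scene0.png -1 [(16.9, 35.5), (16.3, 35.0), (15.3, 34.5), (14.2, 34.0), (11.6, 33.5)]
pics/sq_mean.png 1 [(24.2, 16.0), (24.2, 15.5), (24.0, 15.0), (23.1, 14.5), (22.7, 16.5)]
pics/sq_mean.png -1 [(21.6, 22.5), (21.5, 23.0), (21.2, 23.5), (20.8, 22.0), (20.2, 21.5)]
```

>>> carry_out(commands=[0.0292,0,0,0,0,0,0,0.0292,0,0,0,0,0,0,0.0292,0,0,0,0,0,0,0.0292,0,0,0,0,0,0,0.0292,0,0,0,0,0,0])

```text
clock: 12.82
position: [606.7, 57.6, 65.7]
orientation: [0.715, 0.699, -0.0, 0.001]
ft_force: [0.5, -1.3, -0.4]
gripper_width: 0.338
```

```bash
sed -i 's/np.arange(12,36,.5)/np.arange(10,42,.25)/' e.py; python3 v.py; python3 e.py
```

```text
t 13.02 pos [606.7  57.6  65.7] R [[0.023, 1.0, 0.001], [1.0, -0.023, -0.001], [-0.001, 0.001, -1.0]] j [ 0.52  0.52 -0.83  1.72  0.43  1.09 -0.47] F [-0.3  0.  -0.3] w 29.4
1 rows of [0.0004, -0.0003, 0.0007, 0.0006, 0.001, -0.0001] tot [ 0.4 -0.3  0.7] 0.1
pics/scene0.png 1 [(19.7, 25.5), (19.4, 25.0), (19.4, 25.75), (19.2, 24.75), (19.1, 25.25)]
pics/scene0.png -1 [(17.1, 35.25), (16.9, 35.5), (16.9, 36.0), (16.7, 35.75), (16.6, 36.25)]
pics/sq_mean.png 1 [(24.2, 15.0), (24.2, 14.75), (24.0, 15.25), (23.9, 14.5), (23.6, 15.5)]
pics/sq_mean.png -1 [(21.7, 22.25), (21.6, 22.5), (21.5, 22.0), (21.4, 21.5), (21.3, 22.75)]
```

>>> carry_out(commands=[0.0292,0,0,0,0,0,0,0.0292,0,0,0,0,0,0,0.0292,0,0,0,0,0,0,0.0292,0,0,0,0,0,0,0.0292,0,0,0,0,0,0])

```text
clock: 13.48
position: [606.7, 57.6, 65.7]
orientation: [0.715, 0.699, -0.0, 0.001]
ft_force: [0.2, -0.3, 0.5]
gripper_width: 0.337
```

>>> carry_out(commands=[0.0292,0,0,0,0,0,0,0.0292,0,0,0,0,0,0,0.0292,0,0,0,0,0,0,0.0292,0,0,0,0,0,0,0.0292,0,0,0,0,0,0])

```text
clock: 13.9
position: [606.7, 57.7, 65.7]
orientation: [0.715, 0.699, -0.0, 0.001]
ft_force: [0.4, -0.3, -0.3]
gripper_width: 0.336
```

>>> carry_out(commands=[0.0292,0,0,0,0,0,0,0.0292,0,0,0,0,0,0,0.0292,0,0,0,0,0,0,0.0292,0,0,0,0,0,0,0.0292,0,0,0,0,0,0])

```text
clock: 14.32
position: [606.7, 57.6, 65.7]
orientation: [0.715, 0.699, -0.0, 0.001]
ft_force: [0.6, 0.2, -0.0]
gripper_width: 0.337
```

```bash
python3 v.py; python3 e.py | tail -2; python3 -c "
from bench import env; env.close_job()"
```

```text
t 14.52 pos [606.7  57.6  65.7] R [[0.023, 1.0, 0.001], [1.0, -0.023, -0.001], [-0.001, 0.001, -1.0]] j [ 0.52  0.52 -0.83  1.72  0.43  1.09 -0.47] F [-0.4 -0.3 -0.4] w 29.0
1 rows of [0.0004, -0.0003, 0.0007, 0.0007, 0.0011, -0.0001] tot [ 0.4 -0.3  0.7] 0.1
pics/sq_mean.png 1 [(24.3, 15.0), (24.3, 14.75), (24.0, 15.25), (24.0, 14.5), (23.7, 15.5)]
pics/sq_mean.png -1 [(21.5, 22.25), (21.4, 22.5), (21.3, 22.0), (21.3, 21.5), (21.1, 21.75)]
the job is handed in; nothing more can be done
```

I laid the farthest copper tube in the two V cradles, let go of it, and squeezed the tweezers. I handed the job in at about 14.5 s with the arm still holding them. No verdict was reported.

**Tube:** I gripped it upright with the tool tilted 60°, turned it 90° about the jaw axis and lowered it until the wrist felt contact. After release, the scene image showed it in both cradles, within about 1 pixel (roughly 2 mm) of the expected place.

**Gap:** Steady at about 36 mm for over 1 s. This comes from the change in the shields between the first and last images, taking the open gap as 60 mm. The finger opening (29.0–29.4 mm) gives 35–36 mm.

**Disagreements and limits:**
- **Absolute gap:** The uncorrected image fit gave about 37 mm and sat about 4 mm to the −x side. I took that offset as calibration error, since the open tweezers showed a similar one.
- **Centring:** The shields look about 1.5 mm off centre, towards +x. That is within the 5 mm allowed, so I left it.
- **Not checked directly:** The arm hid the shields from the top camera, so the gap rests on the scene view and finger opening only. I did not measure the force on each blade, and I did not check that the bystanders stayed put.
- **Moves:** Small arm moves sometimes strayed up to about 15 mm and had to be corrected.

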